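# Test the shaker's stop switch and restart it

### The job

Do the stop test of the laboratory shaker with a fingertip: press the big mushroom head straight down until it latches and let go so that it stays down by itself, then turn it clockwise (seen from above) by pushing the ridge on its top sideways, until it springs back up. Then press the small round start button on the other box fully in and move clear of it. Only touch and push, gently: do not grip or pinch the mushroom head, and leave the dishes, tubes, bottles and other things on the bench standing where they are.

Things in the scene. Friction and masses are not known exactly. Their poses are not given: they have to be found in the camera images.
- stop_box: grey metal box 110 x 110 x 60 mm (x, y, z), fixed to the bench, origin at the centre of its underside, z up. A low aluminium collar (54 mm across, 10 mm high) on its top carries the black mushroom head. It may stand left or right, turned by up to 0.5 rad.
- stop_bar (a point): centre of the top face of the straight light grey ridge across the mushroom head (ridge 64 mm long, 12 mm wide, 20 mm tall, upright flanks); moves and turns with the head; z up, x along the ridge. Head raised: 120 mm above the bench. Untwisted, the ridge runs along the x axis of the stop box; clockwise from above takes its +x end towards -y of the box.
- stop_axis (a point): fixed point on the vertical axis of the mushroom head, in the top face of the stop box, 60 mm above the bench. The head is a flat-topped black disc on this axis, 68 mm across, 15 mm thick, with the ridge on it. Raised, the disc's underside is 85 mm and its top face 100 mm above the bench.
- stop (a joint): how far the mushroom head is pressed down (m): 0 raised, 0.0125 hard stop. A spring pushes it up (3.5 N at the top, 7 N at the bottom, up to 3 N more while the catch is passed). Pressed beyond about 0.011 it is caught, and when let go it stays at about 0.0095. It comes up only when twisted.
- stop_twist (a joint): twist of the mushroom head (rad), positive clockwise seen from above: 0 at rest, hard stop at 1.2. A weak spring (about 0.01 to 0.05 N m) turns it back to 0 when let go. A latched head is freed at about 0.45 to 0.6 rad and then springs up by 10 mm; twist to about 0.8 rad to be sure.
- start_box: grey metal box 90 x 90 x 60 mm, fixed to the bench, origin at the centre of its underside, z up, with one small round button on its top. It stands on the other side of the bench's middle than the stop box.
- start_top (a point): centre of the top face of the grey start button, a flat disc 30 mm across in an aluminium housing on top of the start box; z up; moves down with the button
- start (a joint): how far the start button is pressed (m): 0 out, 0.006 fully in. It takes 5 N to push fully in and springs back when let go.
- dishes: stack of three clear dishes with lids, 90 mm across, 45 mm high, behind the stop box; origin at the centre of the underside; not to be disturbed
- dish: single clear dish, 90 mm across, 15 mm high; origin at the centre of the underside; not to be disturbed
- tube: upright capped tube, 30 mm across, 90 mm high, standing between the two boxes; origin at the centre of the underside; not to be disturbed
- timer: white bench timer, 30 x 75 x 55 mm, standing behind the start box; origin at the centre of the underside; not to be disturbed
- rack: blue tube rack, 90 x 160 x 45 mm, a few capped tubes reach 74 mm; on the left; origin at the centre of the underside; not to be disturbed
- beaker: glass beaker, 70 mm across, 85 mm high, on the right; origin at the centre of the underside; not to be disturbed
- reagent: amber bottle with a cap, 70 mm across, 130 mm high, on the right; origin at the centre of the underside; not to be disturbed

How it is judged:
On the way, in this order (a step that is already met when the one before it is completed fails the run):
1. the mushroom head is down and latched, with the fingers off it (value of joint stop above 0.008 m and contact force between the fingers and stop_box below 0.2 N), for 0.2 s.
2. the head has been twisted free and is up again (value of joint stop below 0.003 m), for 0.2 s.
3. the start button is pressed in, the stop head up (value of joint start above 0.0045 m and value of joint stop below 0.003 m), for 0.05 s.
At the end, for the whole second after the job is handed in: The mushroom head is up (within 3 mm) and turned back (within 0.2 rad), the start button is out again (within 2 mm), and every bystander stands upright within 25 mm of where it was (value of joint stop below 0.003 m and value of joint stop_twist below 0.2 rad and value of joint start below 0.002 m and distance of each of dishes, dish, tube, timer, rack, beaker, reagent from where it was at the start of the episode below 0.025 m and angle between each of dishes, dish, tube, timer, rack, beaker, reagent's own z axis and vertical below 0.3 rad); the robot touches nothing.
It fails at once if a bystander (dishes, tube, timer, rack, beaker, bottle) is shifted by more than 25 mm, lifted by more than 15 mm, or knocked over (distance of any of dishes, dish, tube, timer, rack, beaker, reagent from where it was at the start of the episode above 0.025 m or angle between any of dishes, dish, tube, timer, rack, beaker, reagent's own z axis and vertical above 0.3 rad or height (world z) of any of dishes, dish, tube, timer, rack, beaker, reagent above 0.015 m).
It fails at once if the start button is pressed while the stop switch is still down (value of joint start above 0.004 m and value of joint stop above 0.005 m).
It fails at once if the stop switch is gripped or forced: more than 35 N between the fingers and the stop box with its head (contact force between the fingers and stop_box above 35 N).
It fails at once if the start box is forced: more than 35 N between the fingers and the start box with its button (contact force between the fingers and start_box above 35 N).
It also fails if it takes over 64 s, if anything falls off the work surface, if the arm or the gripper's body presses on something with over 40 N, if the wrist force passes 120 N, or if a joint passes its speed limit or range.

### The arm

A 7-joint arm with a two-finger parallel gripper is mounted at the origin on the work surface. World frame = base frame: x ahead of the robot, y to its left, z up, the work surface at z = 0. Lengths are in m, angles in rad, forces in N, time in s.
With the tool pointing down it reaches from about 0.4 to 0.85 m from the base axis. Payload 10.4 kg.
Tool frame: the origin (TCP) lies between the finger pads; the fingertips stand 19 mm ahead of it and the grasp point (between the pads) is the TCP (manip.tip_reach is the z of the fingertips in the tool frame, in m); z points along the fingers, y is the direction in which the jaws open and shut (so a half turn about z gives the same grasp; the last joint's range is limited). The gripper opens to 85 mm and grips with 20 to 120 N. Pads are 22 mm wide; open, the fingers measure 114 mm over their backs; the gripper's body (76 mm by 85 mm) begins 54 mm behind the grasp point. The pads swing forward as they close: fully open they stand 13 mm farther back than shut.
Start: joints at [-1.167, 0.332, -0.065, 1.46, 0.022, 1.35, -0.088], TCP at [0.259, 0.569, 0.25] pointing down, gripper open.
Joint ranges: [-2.6, 2.6], [-0.5, 2.12], [-1.47, 1.34], [0.16, 2.42], [-1.27, 4.41], [0.06, 2.06], [-2.6, 2.6]. Speed limits (rad/s): [2.22, 2.22, 2.79, 2.79, 3.14, 3.14, 3.14].

### API

Orientations are given as a unit quaternion [x, y, z, w].
In Python, from workcell import sensors, cams, manip gives the robot as it stands.
- The arm moves only by the shell command python3 -m jog 'ROWS' [FORCE]. ROWS is JSON, a list of rows, each a list of 3 entries, a list of its own where there are three numbers: the shift along the world's x, y, z in m, then the turn, a rotation vector about the world's x, y, z in rad, then the opening in per cent of the stroke, from 0 (shut) to 100 (fully open). In form: [[[dx, dy, dz], [wx, wy, wz], grip], ...]. A call has 1 to 5 rows; each row shifts and turns the pose as measured when the row begins; what a row does not reach is not made up. A row lasts 1/8 s, in which the tool goes at most 62.5 mm and 10.7 degrees, less where a joint would pass 70% of its speed; a pose out of reach is approached as far as the arm can. A call with a gripper value outside its range is refused whole. The fingers move at their own pace and stop on an object; FORCE is the grip in N (left out, the last holds). Time passes only in rows, so rows that do not move let the fingers close. It gives the time, the measured TCP pose, the force and the opening at its end, in the units of the state.
- sensors.get_obs(): the state, without advancing time (a new reading comes with each control period).
- cams.camera(name): name is "scene" or "side" or "wrist"; returns (picture, depth): 420x560x3 uint8, red, green, blue; 420x560 float32, m along the optical axis (not along the pixel's ray), 0 where there is no reading.
- cams.camera_model(name): a dict with "intrinsics" (3x3 intrinsics, pixels), "view" (4x4, takes a point from world to camera coordinates). Camera axes: x right, y down, z forward; pixel columns grow to the right and rows downward; lengths in m; the calibration is good to about 2 mm. A picture is of the moment at which its call begins: read the wrist's pose just before it. camera_model takes no time and is no camera call; for the wrist camera it gives the pose at the moment of the call.
- manip.hand_in(): hands the job in, once; it reports no verdict.
The state is a dict: "clock": time; "joint_pos": joint angles; "joint_velocities": joint speeds; "tau": joint torques, N m; "position": TCP position; "ee_rot": TCP orientation; "ft_force": force on the tool from outside, world axes, zero at the start; "torque": the same for the moment, N m; "grip_width": opening from 0.0 (shut) to 1.0 (fully open).
Only numpy, scipy, OpenCV 4.12 (cv2) and the standard library are available. Lean on these libraries where they do the work, as an engineer would, in place of code of your own. Each camera call takes 0.05 s, during which the arm holds its last target.

## Working session

There is one attempt and no reset: what is moved stays moved. The work goes in short steps, Python scripts to look and compute and a shell command to move; the robot and the scene stay as the last step left them, time stands still between calls to the robot, and variables do not carry over. Pictures are saved under pics/ and viewed, and the job is handed in when it is done.

```bash
mkdir -p pics; python3 - <<'E'
from workcell import sensors,cams,manip
import cv2,numpy as np
o=sensors.get_obs();print(o['clock'],o['position'],o['ee_rot'],o['grip_width'],manip.tip_reach)
for n in ['scene','side']:
    p,d=cams.camera(n);cv2.imwrite(f'pics/{n}0.png',p[:,:,::-1]);np.savez(f'pics/{n}0.npz',p=p,d=d)
    m=cams.camera_model(n);print(n,np.round(m['intrinsics'],1).tolist(),np.round(m['view'],3).tolist())
E
```

```text
0.0 [0.25857969 0.5686037  0.24949814] [ 2.11784777e-01  9.77316058e-01 -7.18985411e-04 -1.19230299e-04] 0.9980028869887502 0.019
scene [[386.1, 0.0, 273.5], [0.0, 386.1, 213.4], [0.0, 0.0, 1.0]] [[-0.042, 0.999, 0.003, -0.005], [0.625, 0.028, -0.78, -0.259], [-0.78, -0.031, -0.625, 1.394], [0.0, 0.0, 0.0, 1.0]]
side [[456.7, 0.0, 278.3], [0.0, 456.7, 209.1], [0.0, 0.0, 1.0]] [[0.924, -0.382, -0.02, -0.5], [-0.265, -0.6, -0.755, 0.225], [0.276, 0.703, -0.655, 1.262], [0.0, 0.0, 0.0, 1.0]]
```

View pics/scene0.png

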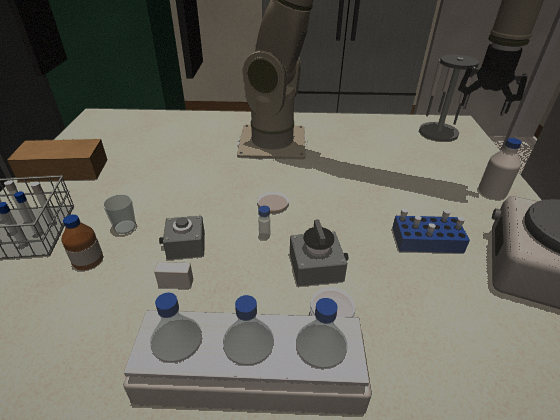

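View pics/side0.png

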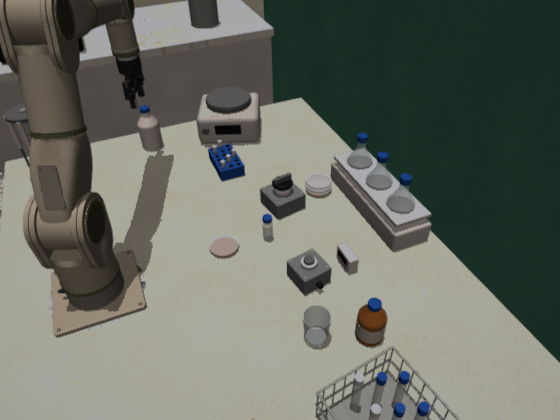

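The scene view has the stop box at about (318,255) with its ridge at (319,232), and the start box at (184,238). The tube at (264,222) stands between them, with the single dish at (272,203). Next I'll measure by back-projecting the depth.

```bash
cat > h.py <<'E'
import numpy as np,cv2
from workcell import sensors,cams,manip
def cloud(p,d,m):
    K=m['intrinsics'];V=np.array(m['view']);v,u=np.mgrid[:d.shape[0],:d.shape[1]]
    c=np.stack([(u-K[0][2])/K[0][0]*d,(v-K[1][2])/K[1][1]*d,d],-1)
    w=(c-V[:3,3])@V[:3,:3]; w[d==0]=np.nan
    return w
def crop(n,p,x0,y0,x1,y1,s):
    cv2.imwrite(n,cv2.resize(p[y0:y1,x0:x1,::-1],None,fx=s,fy=s,interpolation=cv2.INTER_CUBIC))
E
python3 - <<'E'
from h import *
for n,bs,bt in [('scene',(285,215,355,285),(155,210,212,265)),('side',(250,165,315,220),(280,240,340,300))]:
    z=np.load(f'pics/{n}0.npz');w=cloud(z['p'],z['d'],cams.camera_model(n))
    crop(f'pics/{n}_stop.png',z['p'],*bs,8);crop(f'pics/{n}_start.png',z['p'],*bt,8)
    for nm,b in(('stop',bs),('start',bt)):
        q=w[b[1]:b[3],b[0]:b[2]].reshape(-1,3);q=q[~np.isnan(q[:,0])]
        print(n,nm,np.histogram(q[:,2],bins=np.arange(-.01,.14,.005)))
        for lo,hi in((.055,.065),(.068,.09),(.095,.105),(.113,.13)):
            s=q[(q[:,2]>lo)&(q[:,2]<hi)]
            if len(s)>3:
                s2=s[:,:2].astype(np.float32);r=cv2.minAreaRect(s2*1000)
                print(lo,len(s),s.mean(0).round(4),'rect',np.round(r[0],1),np.round(r[1],1),round(r[2],1))
E
```

```text
scene stop (array([   0, 1289,  866,   77,   87,   87,   87,   92,  103,   87,   96,
         92,   93,  664,  439,   86,   35,    0,    0,   15,   50,  252,
        121,   21,   28,   77,   38,    0,    0,    0]), array([-0.01 , -0.005,  0.   ,  0.005,  0.01 ,  0.015,  0.02 ,  0.025,
        0.03 ,  0.035,  0.04 ,  0.045,  0.05 ,  0.055,  0.06 ,  0.065,
        0.07 ,  0.075,  0.08 ,  0.085,  0.09 ,  0.095,  0.1  ,  0.105,
        0.11 ,  0.115,  0.12 ,  0.125,  0.13 ,  0.135,  0.14 ]))
0.055 1103 [0.6299 0.1274 0.0596] rect [613.1 130.1] [112.2 110.1] 9.9
0.068 111 [0.6291 0.1291 0.0722] rect [628.9 130. ] [53.7 30.1] 87.3
0.095 373 [0.6176 0.1285 0.0992] rect [612.6 130.1] [64.4 63.2] 88.3
0.113 129 [0.6153 0.1298 0.1187] rect [612.4 129.9] [63.6 12.3] 10.3
scene start (array([   1, 1089,  348,   62,   56,   62,   71,   85,   72,   58,   68,
         69,  138,  558,  161,   37,   90,   28,   64,    0,    0,    0,
          0,    0,    0,    0,    0,    0,    0,    0]), array([-0.01 , -0.005,  0.   ,  0.005,  0.01 ,  0.015,  0.02 ,  0.025,
        0.03 ,  0.035,  0.04 ,  0.045,  0.
[... 1025 characters left out ...]
[0.609  0.1266 0.118 ] rect [609.1 127.1] [65.8 18.1] 13.6
side start (array([  32, 1366,  769,   51,   58,   46,   52,   65,   75,   64,   58,
         55,   66,  415,  215,   52,   56,   33,   50,    0,    0,    0,
          0,    0,    0,    0,    0,    0,    0,    0]), array([-0.01 , -0.005,  0.   ,  0.005,  0.01 ,  0.015,  0.02 ,  0.025,
        0.03 ,  0.035,  0.04 ,  0.045,  0.05 ,  0.055,  0.06 ,  0.065,
        0.07 ,  0.075,  0.08 ,  0.085,  0.09 ,  0.095,  0.1  ,  0.105,
        0.11 ,  0.115,  0.12 ,  0.125,  0.13 ,  0.135,  0.14 ]))
0.055 630 [ 0.5488 -0.1989  0.0593] rect [ 586.7 -187.4] [162.4  92.4] 9.5
0.068 173 [ 0.55   -0.1975  0.0753] rect [ 550.9 -194.4] [42.4 45.4] 51.9
```

The ridge centre is at about (0.611, 0.1285, 0.12), at 10.3° from world x. The measured size is 64 x 12 mm, which matches the given ridge. I'll close the gripper, travel over it, and turn the jaw axis square to the ridge (+0.607 rad).

```bash
python3 -m jog '[[[0.035,-0.044,0],[0,0,0.06],0],[[0.035,-0.044,0],[0,0,0.06],0],[[0.035,-0.044,0],[0,0,0.06],0],[[0.035,-0.044,0],[0,0,0.06],0],[[0.035,-0.044,0],[0,0,0.06],0]]' 20; python3 -m jog '[[[0.035,-0.044,0],[0,0,0.06],0],[[0.035,-0.044,0],[0,0,0.06],0],[[0.035,-0.044,0],[0,0,0.06],0],[[0.035,-0.044,0],[0,0,0.06],0],[[0.035,-0.044,0],[0,0,0.06],0]]' 
```

```text
clock: 0.72
position: [0.4328, 0.3446, 0.247]
ee_rot: [0.054, 0.999, -0.002, -0.002]
ft_force: [0.3, 0.3, -0.3]
grip_width: 0.001
clock: 1.35
position: [0.6117, 0.1164, 0.2459]
ee_rot: [-0.101, 0.995, -0.002, -0.002]
ft_force: [0.2, 1.2, 1.2]
grip_width: -0.0
```

```bash
python3 - <<'E'
from h import *
for n,bt in [('scene',(155,210,212,265)),('side',(280,240,340,300))]:
    z=np.load(f'pics/{n}0.npz');w=cloud(z['p'],z['d'],cams.camera_model(n))
    q=w[bt[1]:bt[3],bt[0]:bt[2]].reshape(-1,3);c=np.array([.555,-.191])
    q=q[np.hypot(*(q[:,:2]-c).T)<.03]
    print(n,np.histogram(q[:,2],bins=np.arange(.056,.09,.002)))
    s=q[q[:,2]>.078];r=cv2.minEnclosingCircle((s[:,:2]*1000).astype(np.float32));print(len(s),s.mean(0).round(4),s[:,2].max(),r)
E
```

```text
scene (array([17, 78, 32, 12,  8, 18, 16, 68, 19,  7,  9, 15, 48, 16,  0,  0]), array([0.056, 0.058, 0.06 , 0.062, 0.064, 0.066, 0.068, 0.07 , 0.072,
       0.074, 0.076, 0.078, 0.08 , 0.082, 0.084, 0.086, 0.088]))
79 [ 0.5554 -0.1905  0.0811] 0.08368651591856711 ((555.777099609375, -191.3335418701172), 15.090550422668457)
side (array([14, 44, 23,  5, 11, 12, 34, 36, 18,  6,  6, 23, 35, 14,  1,  0]), array([0.056, 0.058, 0.06 , 0.062, 0.064, 0.066, 0.068, 0.07 , 0.072,
       0.074, 0.076, 0.078, 0.08 , 0.082, 0.084, 0.086, 0.088]))
73 [ 0.5509 -0.1942  0.0808] 0.08426408274964631 ((551.7689819335938, -193.97320556640625), 16.33954620361328)
```

```bash
python3 -m jog '[[[0,0.006,-0.035],[0,0,0],0],[[0,0.006,-0.035],[0,0,0],0],[[0,0,-0.02],[0,0,0],0],[[0,0,0],[0,0,0],0]]'; python3 - <<'E'
from h import *
for n in ['scene','side']:
    p,d=cams.camera(n);np.savez(f'pics/{n}1.npz',p=p,d=d)
    crop(f'pics/{n}1.png',p,*((260,150,380,290) if n=='scene' else (230,110,350,230)),4)
print(sensors.get_obs()['position'],sensors.get_obs()['ft_force'])
E
```

```text
clock: 1.85
position: [0.6135, 0.1214, 0.1518]
ee_rot: [-0.097, 0.995, -0.004, -0.003]
ft_force: [-0.4, -0.2, 0.2]
grip_width: -0.002
[0.61458563 0.121688   0.15399793] [-0.29069942 -0.66801112 -0.25911816]
```

View pics/scene1.png

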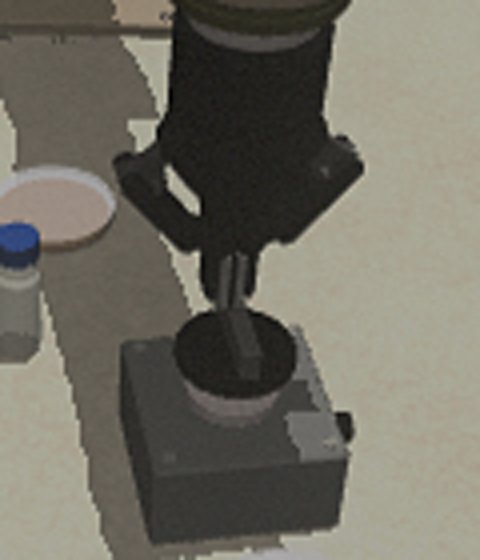

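View pics/side1.png

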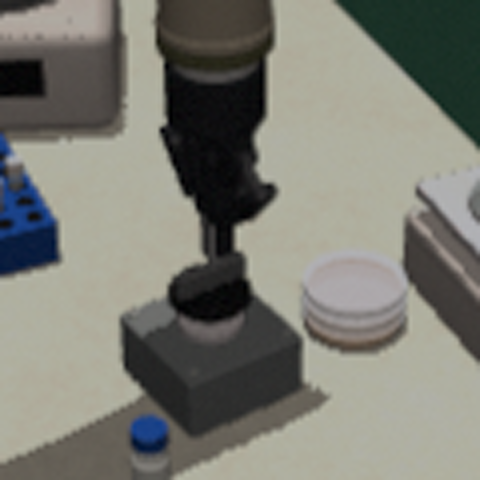

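The closed fingertips hang just above the ridge, slightly to its -y side. I'll centre them and go down in small steps, watching the force.

```bash
python3 -m jog '[[[-0.003,0.008,-0.003],[0,0,0],0],[[0,0,-0.006],[0,0,0],0],[[0,0,0],[0,0,0],0]]';python3 -m jog '[[[0,0,-0.004],[0,0,0],0],[[0,0,0],[0,0,0],0]]'; python3 -m jog '[[[0,0,-0.003],[0,0,0],0],[[0,0,0],[0,0,0],0]]'
```

```text
clock: 2.33
position: [0.6123, 0.1311, 0.1469]
ee_rot: [-0.097, 0.995, -0.003, 0.001]
ft_force: [-1.1, 0.7, -1.6]
grip_width: 0.001
clock: 2.58
position: [0.6125, 0.131, 0.143]
ee_rot: [-0.097, 0.995, -0.003, 0.001]
ft_force: [0.1, 0.0, 0.9]
grip_width: 0.0
clock: 2.82
position: [0.6126, 0.1308, 0.1398]
ee_rot: [-0.097, 0.995, -0.003, 0.001]
ft_force: [0.5, -0.3, -0.3]
grip_width: -0.002
```

```bash
python3 -m jog '[[[0,-0.001,-0.003],[0,0,0],0],[[0,0,-0.002],[0,0,0],0]]'; python3 -m jog '[[[0,0,-0.003],[0,0,0],0],[[0,0,-0.002],[0,0,0],0]]';python3 -m jog '[[[0,0,-0.002],[0,0,0],0]]';python3 -m jog '[[[0,0,-0.001],[0,0,0],0]]'
```

```text
clock: 3.08
position: [0.6135, 0.1306, 0.1368]
ee_rot: [-0.097, 0.995, -0.002, 0.002]
ft_force: [-5.1, 0.1, 9.9]
grip_width: 0.002
clock: 3.32
position: [0.6138, 0.1307, 0.134]
ee_rot: [-0.097, 0.995, -0.002, 0.003]
ft_force: [-4.4, -0.6, 4.2]
grip_width: 0.003
clock: 3.45
position: [0.6136, 0.1307, 0.1326]
ee_rot: [-0.097, 0.995, -0.002, 0.003]
ft_force: [-3.2, -0.5, 5.9]
grip_width: -0.003
clock: 3.58
position: [0.6135, 0.1307, 0.132]
ee_rot: [-0.097, 0.995, -0.002, 0.003]
ft_force: [-2.8, -1.2, 5.8]
grip_width: 0.005
```

```bash
python3 -m jog '[[[0,0,-0.003],[0,0,0],0]]';python3 -m jog '[[[0,0,-0.003],[0,0,0],0]]';python3 -m jog '[[[0,0,-0.003],[0,0,0],0]]';python3 -m jog '[[[0,0,-0.002],[0,0,0],0]]'
```

```text
clock: 3.7
position: [0.6135, 0.1306, 0.1296]
ee_rot: [-0.097, 0.995, -0.002, 0.003]
ft_force: [-3.0, 0.5, 4.9]
grip_width: -0.002
clock: 3.82
position: [0.6136, 0.1307, 0.1272]
ee_rot: [-0.097, 0.995, -0.001, 0.003]
ft_force: [-2.5, -0.5, 6.7]
grip_width: 0.001
clock: 3.95
position: [0.6146, 0.1309, 0.1263]
ee_rot: [-0.097, 0.995, -0.001, 0.004]
ft_force: [-6.8, -1.0, 26.4]
grip_width: 0.003
clock: 4.08
position: [0.615, 0.1309, 0.1264]
ee_rot: [-0.097, 0.995, -0.001, 0.005]
ft_force: [-8.2, -1.6, 17.9]
grip_width: 0.002
```

That is the hard stop: the travel is 12.5 mm and the force jumped. I'll lift off now and check that the head stayed latched.

```bash
python3 -m jog '[[[-0.001,0,0.012],[0,0,0],0],[[-0.001,0,0.02],[0,0,0],0],[[0,0,0],[0,0,0],0],[[0,0,0],[0,0,0],0]]'; python3 - <<'E'
from h import *
m=cams.camera_model
for n in ['scene','side']:
    p,d=cams.camera(n);w=cloud(p,d,m(n)).reshape(-1,3)
    q=w[np.hypot(w[:,0]-.612,w[:,1]-.129)<.034]
    print(n,np.histogram(q[:,2],bins=np.arange(.08,.15,.004)))
    s=q[(q[:,2]>.1)&(q[:,2]<.116)];print(len(s),cv2.minAreaRect((s[:,:2]*1000).astype(np.float32)))
o=sensors.get_obs();print(o['clock'],o['position'],o['ft_force'])
E
```

```text
clock: 4.58
position: [0.613, 0.1306, 0.1595]
ee_rot: [-0.097, 0.995, -0.001, 0.005]
ft_force: [-0.9, -0.6, 0.7]
grip_width: -0.002
scene (array([ 37,  58, 300,  31,  17,  19,  14, 103,   6,   0,   0,   0,   0,
         0,   0,   6,  11]), array([0.08 , 0.084, 0.088, 0.092, 0.096, 0.1  , 0.104, 0.108, 0.112,
       0.116, 0.12 , 0.124, 0.128, 0.132, 0.136, 0.14 , 0.144, 0.148]))
142 ((611.9755859375, 130.079345703125), (63.525840759277344, 12.472532272338867), 10.464272499084473)
side (array([10, 26, 69, 26, 21, 17, 21, 40,  6,  0,  0,  0,  0,  0,  1,  3,  7]), array([0.08 , 0.084, 0.088, 0.092, 0.096, 0.1  , 0.104, 0.108, 0.112,
       0.116, 0.12 , 0.124, 0.128, 0.132, 0.136, 0.14 , 0.144, 0.148]))
84 ((609.028564453125, 128.5630340576172), (61.51091384887695, 16.23163604736328), 12.027460098266602)
4.675 [0.61302764 0.13063168 0.15946106] [-1.68388618e-01  3.68330543e-02  1.07078505e-04]
```

It latched: the ridge top is at 0.110 m and nothing is touching it. Next I place the finger beside the ridge's +x end, on the +y side, with the tip at about 0.1035 m. That is clear of the disc even once it is raised.

```bash
python3 -m jog '[[[0.007,0.014,0],[0,0,0],0],[[0.007,0.013,0],[0,0,0],0],[[0,0,-0.018],[0,0,0],0],[[0,0,-0.017],[0,0,0],0],[[0,0,0],[0,0,0],0]]'; python3 - <<'E'
from h import *
p,d=cams.camera('scene')
crop('pics/tw.png',p,270,150,370,270,5)
o=sensors.get_obs();print(o['clock'],o['position'],o['ft_force'])
E
```

```text
clock: 5.3
position: [0.6268, 0.1602, 0.1191]
ee_rot: [-0.098, 0.995, -0.001, 0.003]
ft_force: [-1.0, 0.2, 0.1]
grip_width: 0.002
5.35 [0.62717707 0.16014244 0.11999175] [0.71191221 0.33094959 1.08918768]
```

View pics/tw.png

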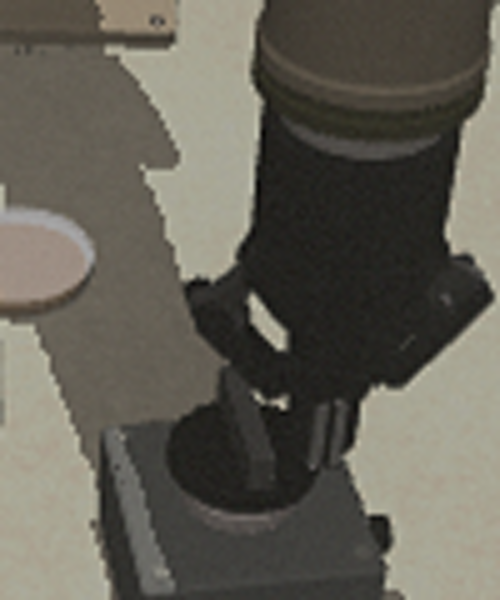

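```bash
python3 -m jog '[[[0.001,-0.006,0.003],[0,0,0],0],[[0,0,0],[0,0,0],0]]'; python3 - <<'E'
import numpy as np
C=np.array([.611,.1295])
for t in np.arange(0,1.01,.12):
    a=np.radians(10.3)-t;print(round(t,2),(C+np.array([[np.cos(a),-np.sin(a)],[np.sin(a),np.cos(a)]])@[.021,.0195]).round(4))
E
```

```text
clock: 5.6
position: [0.6288, 0.1529, 0.1242]
ee_rot: [-0.097, 0.995, -0.001, 0.005]
ft_force: [-0.9, 0.8, 0.1]
grip_width: 0.0
0.0 [0.6282 0.1524]
0.12 [0.6308 0.1502]
0.24 [0.6331 0.1477]
0.36 [0.6352 0.1449]
0.48 [0.6368 0.1419]
0.6 [0.6381 0.1387]
0.72 [0.639  0.1354]
0.84 [0.6395 0.132 ]
0.96 [0.6396 0.1286]
```

```bash
python3 -m jog '[[[0.002,-0.003,-0.001],[0,0,-0.12],0],[[0.002,-0.0025,0],[0,0,-0.12],0],[[0,0,0],[0,0,0],0]]';  python3 -m jog '[[[0.002,-0.003,0],[0,0,-0.12],0],[[0.002,-0.003,0],[0,0,-0.12],0],[[0,0,0],[0,0,0],0]]'; python3 - <<'E'
from h import *
p,d=cams.camera('scene')
crop('pics/tw2.png',p,270,150,370,270,5)
o=sensors.get_obs();print(o['clock'],o['position'],o['ft_force'],o['torque'])
E
```

```text
clock: 5.98
position: [0.6335, 0.1473, 0.125]
ee_rot: [0.026, 1.0, -0.001, 0.006]
ft_force: [-0.8, 0.0, 0.0]
grip_width: -0.003
clock: 6.35
position: [0.6374, 0.1424, 0.1258]
ee_rot: [0.143, 0.99, -0.001, 0.006]
ft_force: [-0.1, 0.7, -0.3]
grip_width: -0.004
6.4 [0.63740552 0.14246116 0.12585108] [-0.85238973 -0.12776293  0.00424338] [-0.0401619  -0.01527042  0.01239008]
```

View pics/tw2.png

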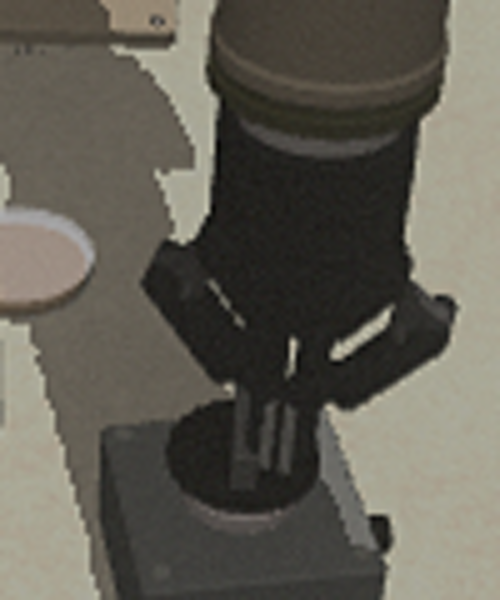

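```bash
python3 -m jog '[[[-0.001,-0.004,-0.003],[0,0,0],0],[[-0.001,-0.003,0],[0,0,0],0],[[0,0,0],[0,0,0],0]]'; python3 - <<'E'
from h import *
p,d=cams.camera('scene');w=cloud(p,d,cams.camera_model('scene')).reshape(-1,3)
q=w[np.hypot(w[:,0]-.612,w[:,1]-.1295)<.034]
print(np.histogram(q[:,2],bins=np.arange(.08,.13,.004))[0])
crop('pics/tw3.png',p,270,150,370,270,5)
o=sensors.get_obs();print(o['clock'],o['position'],o['ft_force'],o['torque'])
E
```

```text
clock: 6.78
position: [0.6362, 0.1357, 0.124]
ee_rot: [0.14, 0.99, 0.0, 0.007]
ft_force: [1.0, -0.1, 1.8]
grip_width: 0.0
[ 32  60 223  29   5  11   9  18   6   5   7   4]
6.825 [0.63622244 0.13568019 0.12390018] [0.91158514 0.19941249 2.18194019] [-0.10860178 -0.21981414  0.00990369]
```

View pics/tw3.png

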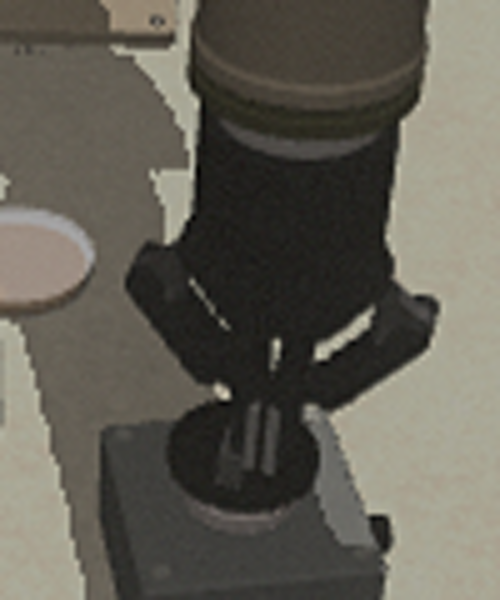

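The ridge is now turning with the finger. I'll keep pushing.

```bash
python3 -m jog '[[[-0.001,-0.004,-0.001],[0,0,-0.1],0],[[-0.001,-0.004,-0.001],[0,0,-0.1],0],[[0,0,0],[0,0,0],0]]'; python3 - <<'E'
from h import *
p,d=cams.camera('scene');w=cloud(p,d,cams.camera_model('scene')).reshape(-1,3)
q=w[np.hypot(w[:,0]-.612,w[:,1]-.1295)<.034]
print(np.histogram(q[:,2],bins=np.arange(.08,.13,.004))[0])
crop('pics/tw4.png',p,270,150,370,270,5)
o=sensors.get_obs();print(o['clock'],o['position'],o['ft_force'],o['torque'])
E
```

```text
clock: 7.2
position: [0.6365, 0.129, 0.1244]
ee_rot: [0.24, 0.971, 0.002, 0.01]
ft_force: [-0.3, 2.1, 5.0]
grip_width: -0.002
[ 31  52 181  74   9   6  10  10   8  10   6   7]
7.25 [0.63651074 0.12912595 0.12455352] [0.8898749  0.97513361 5.6612608 ] [ 0.34991057 -0.10872839  0.01823119]
```

View pics/tw4.png

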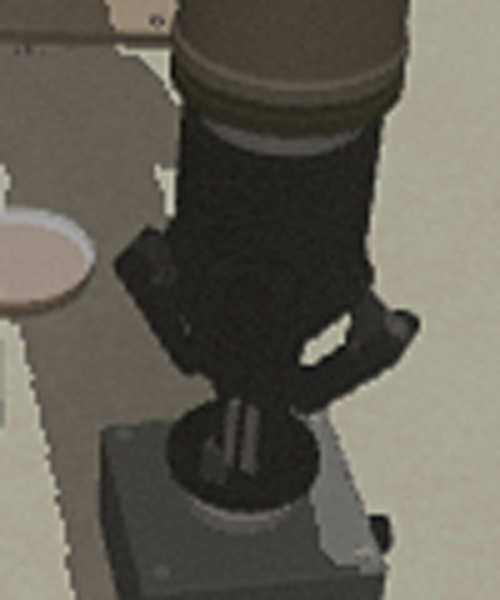

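```bash
python3 -m jog '[[[-0.002,-0.004,0.001],[0,0,0],0],[[-0.002,-0.003,0.001],[0,0,0],0],[[0,0,0],[0,0,0],0]]'; python3 - <<'E'
from h import *
for n,b in(('scene',(270,150,370,270)),('side',(240,120,340,220))):
    p,d=cams.camera(n);w=cloud(p,d,cams.camera_model(n)).reshape(-1,3)
    q=w[np.hypot(w[:,0]-.612,w[:,1]-.1295)<.034]
    print(np.histogram(q[:,2],bins=np.arange(.08,.13,.004))[0])
    crop(f'pics/tw5{n}.png',p,*b,5)
o=sensors.get_obs();print(o['clock'],o['position'],o['ft_force'],o['torque'])
E
```

```text
clock: 7.62
position: [0.634, 0.1231, 0.1284]
ee_rot: [0.239, 0.971, 0.003, 0.012]
ft_force: [3.7, 2.9, 3.4]
grip_width: -0.0
[  3  31  47 200  57  18  14   9  15  10  13  16]
[ 1 11 20 66 36 21 20 18 39 22 13  3]
7.725 [0.63392739 0.12322171 0.1282293 ] [3.04510439 3.03149749 5.23015059] [ 0.49363813 -0.70690863 -0.0219408 ]
```

View pics/tw5scene.png

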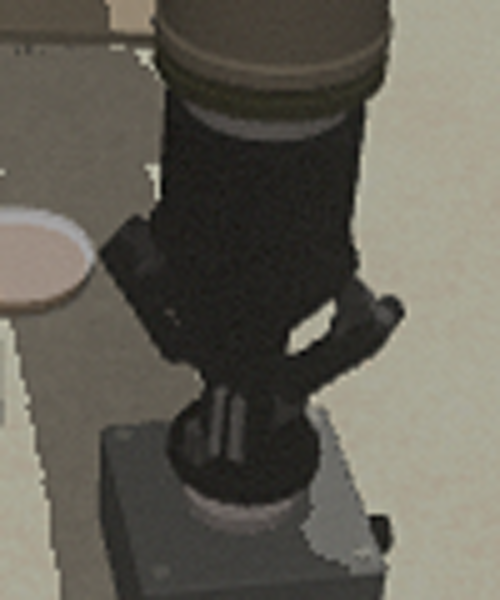

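View pics/tw5side.png

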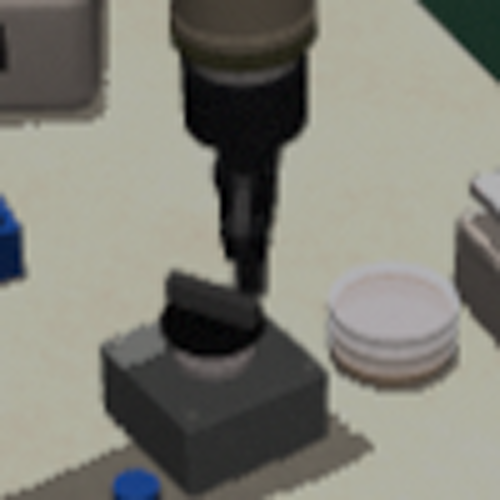

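The disc has risen to about 0.094 m, so the catch is freed and the finger is only holding the head down. I'll lift off to let it spring up.

```bash
python3 -m jog '[[[0,0,0.005],[0,0,0],0],[[0,0,0.008],[0,0,0],0],[[0,0,0.02],[0,0,0],0],[[0,0,0.03],[0,0,0],0],[[0,0,0],[0,0,0],0]]'; python3 - <<'E'
from h import *
for n in('scene','side'):
    p,d=cams.camera(n);w=cloud(p,d,cams.camera_model(n)).reshape(-1,3)
    q=w[np.hypot(w[:,0]-.612,w[:,1]-.1295)<.034]
    print(np.histogram(q[:,2],bins=np.arange(.08,.13,.004))[0])
    s=q[(q[:,2]>.115)&(q[:,2]<.126)];print(len(s),cv2.minAreaRect((s[:,:2]*1000).astype(np.float32)))
    cv2.imwrite(f'pics/up{n}.png',p[:,:,::-1])
o=sensors.get_obs();print(o['clock'],o['position'],o['ft_force'])
E
```

```text
clock: 8.35
position: [0.6302, 0.1201, 0.1905]
ee_rot: [0.24, 0.971, -0.001, 0.007]
ft_force: [-0.1, 0.2, 0.1]
grip_width: -0.001
[  0   3  25  52 238 114  18  16  21  79  33   0]
118 ((612.1510009765625, 130.07452392578125), (64.70638275146484, 12.078811645507812), 10.722546577453613)
[ 0  6 10 16 64 37 17 21 18 39 14  0]
63 ((611.28759765625, 128.5022735595703), (62.95235824584961, 19.096616744995117), 11.719099998474121)
8.45 [0.6290571  0.12019318 0.18787015] [ 0.65367223  0.41610911 -0.99801579]
```

View pics/upscene.png

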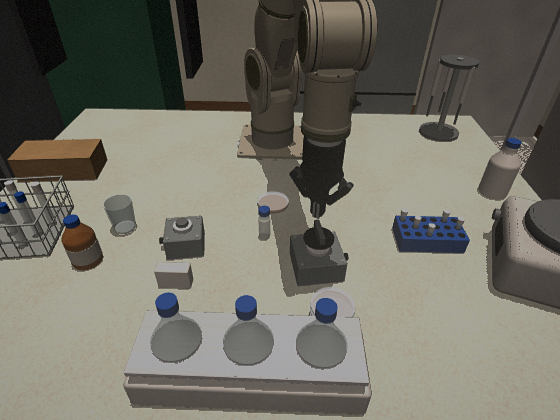

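The head is up (disc top about 0.099 m) and back at 10.7°, and the bystanders have not moved. Next is the start button.

```bash
python3 -m jog '[[[-0.012,-0.050,0.012],[0,0,0],0],[[-0.012,-0.050,0.01],[0,0,0],0],[[-0.013,-0.055,0],[0,0,0],0],[[-0.013,-0.055,0],[0,0,0],0],[[-0.013,-0.055,0],[0,0,0],0]]'; python3 -m jog '[[[-0.013,-0.045,0],[0,0,0],0],[[0,0,0],[0,0,0],0],[[0,0,0],[0,0,0],0]]'
```

```text
clock: 9.07
position: [0.5593, -0.1468, 0.2032]
ee_rot: [0.235, 0.972, -0.003, -0.001]
ft_force: [-0.0, -0.2, 0.4]
grip_width: 0.001
clock: 9.45
position: [0.5412, -0.198, 0.2001]
ee_rot: [0.239, 0.971, -0.005, -0.004]
ft_force: [1.0, 0.8, -1.2]
grip_width: 0.0
```

```bash
python3 -m jog '[[[0.006,0.003,-0.04],[0,0,0],0],[[0.006,0.003,-0.035],[0,0,0],0],[[0,0,-0.012],[0,0,0],0],[[0,0,0],[0,0,0],0]]'; python3 - <<'E'
from h import *
for n,b in(('scene',(140,150,240,270)),('side',(260,200,360,300))):
    p,d=cams.camera(n);crop(f'pics/st{n}.png',p,*b,5)
o=sensors.get_obs();print(o['clock'],o['position'],o['ft_force'])
E
```

```text
clock: 9.95
position: [0.554, -0.1873, 0.11]
ee_rot: [0.236, 0.972, -0.004, -0.006]
ft_force: [-0.0, 0.9, 1.2]
grip_width: -0.0
10.05 [ 0.55466764 -0.18767853  0.11128898] [-0.05258093 -0.90862478 -0.1456191 ]
```

View pics/stscene.png

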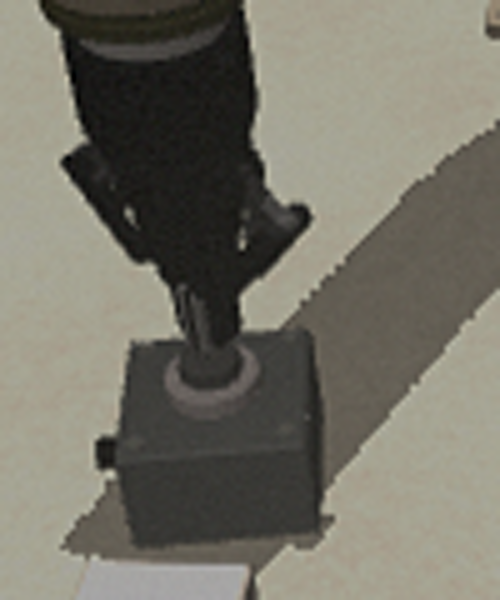

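View pics/stside.png

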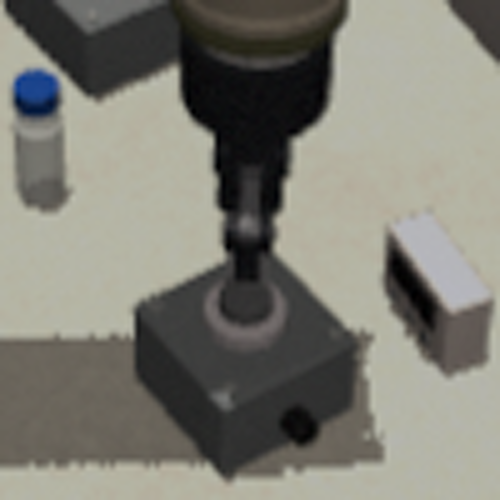

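The tips are above the button, which is about 3–4 mm further to -y. I'll centre them and press in small steps.

```bash
python3 -m jog '[[[0,-0.003,-0.004],[0,0,0],0],[[0,-0.001,-0.003],[0,0,0],0],[[0,0,0],[0,0,0],0]]'; python3 -m jog '[[[0,0,-0.004],[0,0,0],0],[[0,0,0],[0,0,0],0]]';python3 -m jog '[[[0,0,-0.003],[0,0,0],0]]';python3 -m jog '[[[0,0,-0.003],[0,0,0],0]]'
```

```text
clock: 10.42
position: [0.5557, -0.1927, 0.1063]
ee_rot: [0.237, 0.972, -0.004, -0.003]
ft_force: [-0.2, 1.2, 0.2]
grip_width: -0.003
clock: 10.68
position: [0.5558, -0.1927, 0.1023]
ee_rot: [0.237, 0.972, -0.004, -0.002]
ft_force: [-0.3, 0.1, -0.5]
grip_width: 0.002
clock: 10.8
position: [0.556, -0.1929, 0.0995]
ee_rot: [0.237, 0.972, -0.004, -0.002]
ft_force: [0.8, -0.6, 2.7]
grip_width: -0.001
clock: 10.92
position: [0.5561, -0.1929, 0.0966]
ee_rot: [0.237, 0.972, -0.004, -0.002]
ft_force: [-1.4, 1.2, 3.9]
grip_width: -0.001
```

```bash
python3 -m jog '[[[0,0,-0.002],[0,0,0],0]]';python3 -m jog '[[[0,0,-0.002],[0,0,0],0]]'
```

```text
clock: 11.05
position: [0.5562, -0.1929, 0.0949]
ee_rot: [0.237, 0.972, -0.004, -0.002]
ft_force: [-7.6, 2.1, 20.6]
grip_width: -0.003
clock: 11.18
position: [0.5564, -0.193, 0.0947]
ee_rot: [0.237, 0.972, -0.003, -0.002]
ft_force: [-12.7, 5.3, 33.3]
grip_width: -0.001
```

The button is at its hard stop. The force is higher than I wanted, so I'm backing off at once.

```bash
python3 -m jog '[[[0,0,0.01],[0,0,0],0],[[0,0,0.04],[0,0,0],0],[[0,0,0.05],[0,0,0],0],[[0,0,0.04],[0,0,0],0],[[0,0,0],[0,0,0],0]]'; python3 -m jog '[[[-0.05,0,0],[0,0,0],0],[[-0.03,0,0],[0,0,0],0],[[0,0,0],[0,0,0],0],[[0,0,0],[0,0,0],0]]'; python3 - <<'E'
from h import *
for n in('scene','side'):
    p,d=cams.camera(n);w=cloud(p,d,cams.camera_model(n)).reshape(-1,3)
    cv2.imwrite(f'pics/end{n}.png',p[:,:,::-1])
    q=w[(np.hypot(w[:,0]-.612,w[:,1]-.1295)<.034)&(w[:,2]>.115)&(w[:,2]<.126)]
    print(n,len(q),q[:,2].mean(),cv2.minAreaRect((q[:,:2]*1000).astype(np.float32)))
    q=w[(np.hypot(w[:,0]-.554,w[:,1]+.192)<.013)];print('start z',np.nanmedian(q[:,2]))
    z=np.load(f'pics/{n}0.npz')
    w0=cloud(z['p'],z['d'],cams.camera_model(n))
    c=cv2.absdiff(p,z['p']).max(2)>50;print(c.sum())
    cv2.imwrite(f'pics/diff{n}.png',c*np.uint8(255))
o=sensors.get_obs();print(o['clock'],o['position'],o['ft_force'],np.abs(o['joint_velocities']).max())
E
```

```text
clock: 11.8
position: [0.5554, -0.1927, 0.2382]
ee_rot: [0.237, 0.972, -0.003, -0.002]
ft_force: [-0.0, -0.2, -0.8]
grip_width: -0.001
clock: 12.3
position: [0.4728, -0.1915, 0.234]
ee_rot: [0.236, 0.972, -0.004, -0.005]
ft_force: [0.2, 0.2, 0.1]
grip_width: -0.002
scene 117 0.11920762380528774 ((612.6583251953125, 130.10952758789062), (63.571258544921875, 12.609684944152832), 10.764963150024414)
start z 0.08113939156994203
9310
side 0 nan ((0.0, 0.0), (0.0, 0.0), 0.0)
start z 0.08050831309857358
24112
12.4 [ 0.47300069 -0.19163444  0.23404633] [0.19239288 0.13315655 0.81986137] 0.006516121379431243<stdin>:6: RuntimeWarning: Mean of empty slice.
  ret = ret.dtype.type(ret / rcount)
```

View pics/endscene.png

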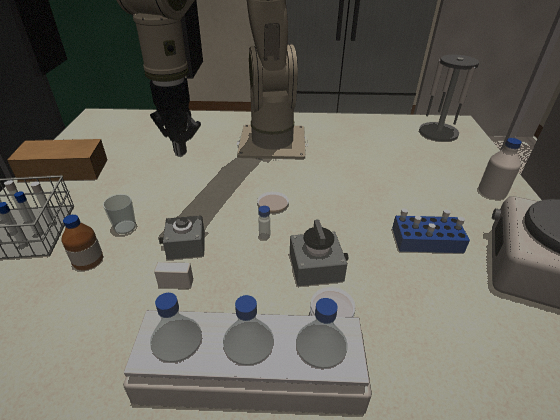

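View pics/endside.png

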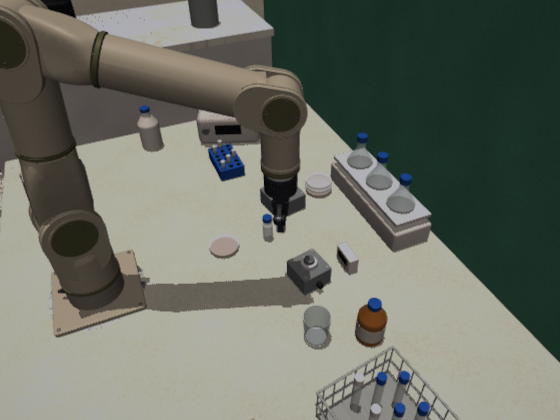

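In both views everything stands where it was, for example the tube at (264,222) and the timer at (174,276) in the scene view. The head is up and untwisted, the button is out and the arm is clear.

```bash
python3 -c "
from workcell import manip
print(manip.hand_in())"
```

```text
the job is handed in; nothing more can be done
None
```

I completed all the steps and handed the job in at about 12.4 s of the 64 s allowed. One force reading on the start box may have passed the 35 N limit, and the hand-in gave no verdict.

**What I did**
- **Press:** I pushed the mushroom head down with the closed fingertips to its hard stop and lifted off. It stayed latched, with the ridge top measured at 0.110 m.
- **Twist:** I pushed the ridge sideways and clockwise until the catch freed, then lifted the finger, and the head came up. The finger had been holding the head down, so it rose as I lifted rather than springing up by itself. I did not measure the twist angle at which it freed.
- **Start button:** I pressed it to its hard stop and moved clear.

**Last checks**
- **Stop head:** the ridge top is at 0.119 m and the ridge is at 10.8°, against 10.3° at the start, so it is up and turned back. Only the scene camera could confirm this, because the arm blocked the side camera's view.
- **Start button:** its top is at 0.081 m, the same as before pressing, so it is out.
- **Other things on the bench:** by eye in both pictures they stand where they were. I did not measure their positions.
- **Robot:** the arm is at rest and touching nothing.

**Force concern**
- **Start box:** the last reading before I backed off was 33.3 N vertically, about 36 N counting all directions. Readings vary by about 1 N, so I can't say whether the limit was passed.
- **Stop head:** the highest reading was about 27 N, within the limit.

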